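# Set the vial press with its gauge blade

### The job

Set up the small vial press: raise its foot by the round knob, then slide the flat steel gauge in under the foot, between the guide rails, until the line across the blade is level with the front face of the foot. Then lower the foot by its knob until it rests on the blade, and let go, leaving the gauge in place. Don't shift the two vials standing to the right of the press or the flat carton.

Things in the scene. Friction and masses are not known exactly. Their poses are not given: they have to be found in the camera images.
- press: Fixed white vial press. Origin: spindle axis at table height; +x from its open front (facing the robot) to its column. Bed x -150 to 100 mm, 76 wide, top 12 above the table. Two guide rails on the bed along x, 35 mm apart inside, 12 high, x -60 to 18, flared to 52 mm apart at x -90. Overhanging head 50 wide, x -26 to 94, 65 to 95 mm above the table, on a column at x 50 to 94.
- foot (a joint): Vertical slide of the press foot, 0 (foot on the bed) to 0.012 m (fully up): the free gap in m between bed and foot. Stays where it is left (about 4 N of friction). The foot is a steel plate 40 x 30 mm, 10 mm thick, centred on the spindle; its front face is at x = -20 mm of the press.
- knob_top (a point): Top centre of the round black knob above the press head, which moves with the foot. Knob 32 mm across and 28 mm tall; 136 mm above the table when the foot is down. 13 mm clear between the knob and the head when down.
- slot_front (a point): Point on the top of the bed, mid-way between the rails, right below the front face of the foot. Axes as the press.
- gauge: Loose plain steel gauge, 0.14 kg: flat blade 140 x 30 x 6 mm with an upright grip plate 36 mm (x) by 10 mm thick (y), its top 49 mm above the underside. Origin on the underside below the middle of the grip; blade along x, from x = -15 to its tip at +125 mm. Starts lying on the table, left or right of the press.
- gauge_line (a point): Middle of the dark line across the blade, 95 mm ahead of the grip's middle and 30 mm behind the tip; taken at the underside of the blade.
- grip_top (a point): Top centre of the gauge's upright grip plate.
- vial_near: Bystander: standing injection vial, 33 mm across, 56 mm tall, close to the right of the press. Origin at its foot.
- vial_far: Bystander: standing injection vial, 33 mm across, 56 mm tall, further back to the right of the press. Origin at its foot.
- carton: Bystander: flat carton 63 x 122 x 24 mm (long side along its y), on the side where the gauge does not lie. Origin at the underside.
Not all that is in view belongs to the job. Leave any yellow look-alike of the gauge alone.

How it is judged (in metres and radians):
On the way, in this order (a step that is already met when the one before it is completed fails the run):
1. the foot is raised, so that the gap is over 6.5 mm (value of joint foot above 0.0065 m), for 0.2 s.
2. the blade is in between the rails, its line within 4 mm of the front face of the foot (x of gauge_line in the frame of slot_front between -0.004 and 0.004 m and y of gauge_line in the frame of slot_front between -0.006 and 0.006 m and angle between the x axis of gauge and the x axis of press, either way round below 0.12 rad), for 0.2 s.
At the end, for the whole second after the job is handed in: The gauge lies flat and at rest on the bed between the rails, straight within 0.12 rad, its line within 4 mm (along the press) of the front face of the foot and within 6 mm of the middle, and the foot is down on the blade (slide between 4.8 and 7.2 mm; the blade is 6 mm thick) (all of step 2 and height (world z) of gauge_line between 0.01 and 0.0145 m and angle between gauge's own z axis and vertical below 0.05 rad and value of joint foot between 0.0048 and 0.0072 m and linear speed of gauge below 0.01 m/s); the robot touches nothing.
It fails at once if the near vial is shifted more than 3 cm or tipped over (distance of vial_near from where it was at the start of the episode above 0.03 m or angle between vial_near's own z axis and vertical above 0.5 rad).
It fails at once if the far vial is shifted more than 3 cm or tipped over (distance of vial_far from where it was at the start of the episode above 0.03 m or angle between vial_far's own z axis and vertical above 0.5 rad).
It fails at once if the carton is shifted more than 3 cm or tipped over (distance of carton from where it was at the start of the episode above 0.03 m or angle between carton's own z axis and vertical above 0.5 rad).
It also fails if it takes over 58 s, if anything falls off the work surface, if the arm or the gripper's body presses on something with over 40 N, if the wrist force passes 120 N, or if a joint passes its speed limit or range.

### The arm

A 6-joint arm with a two-finger parallel gripper is mounted at the origin on a cart in front of the work surface, level with it; the furniture and walls round the work are solid. World frame = base frame: x ahead of the robot, y to its left, z up, the work surface at z = 0. Lengths are in mm, angles in rad, forces in N, time in s.
With the tool pointing down it reaches from about 275 to 750 mm from the base axis. Payload 10.2 kg.
Tool frame: the origin (TCP) lies on the centre line of the jaws, within the pads' length; the fingertips stand arm.tip_extent ahead of it and the grasp point (between the pads) lies 11 mm behind it (arm.tip_extent is the distance from the TCP to the fingertips, in mm); z points along the fingers, y is the line along which they close (so a half turn about z gives the same grasp; the last joint's range is limited). The gripper opens to 88 mm and grips with 3 to 60 N. Pads are 18 mm wide; open, the fingers measure 123 mm over their backs; the gripper's body (75 mm by 187 mm) begins 45 mm behind the grasp point.
Start: joints at [1.013, 0.313, 1.498, -0, 1.331, -0.223], TCP at [172.517, 495.852, 211.42] pointing down, gripper open.
Joint ranges: [-2.94, 2.94], [-0.97, 2.17], [0.19, 2.56], [-1.23, 4.37], [0.02, 3.11], [-2.88, 2.88]. Speed limits (rad/s): [2.39, 2.39, 3.01, 3.14, 3.14, 3.14].

### API

Orientations are given as a unit quaternion [x, y, z, w].
In Python, from cell import arm gives the robot as it stands.
- The arm moves only by the tool play_rows, never from a script. Its arguments are lists of equal length, an entry for each row: "travel": the shift along the tool's x, y, z in cm, a list of three; "turn": the turn, a rotation vector about the tool's x, y, z in rad, a list of three; "claw": the finger opening in cm, from 0 to 8.81. In form: {"travel": [[x, y, z], ...], "turn": [[wx, wy, wz], ...], "claw": [claw, ...]}. A call has 1 to 20 rows; each row shifts and turns the commanded pose from where the row before left it, along the tool's axes as they then stand; what a row does not reach is not made up. A row lasts 1/10 s, in which the tool goes at most 50 mm and 8.59 degrees, less where a joint would pass 70% of its speed; a pose out of reach is approached as far as the arm can. A call with a gripper value outside its range is refused whole. The fingers move at their own pace and stop on an object; "squeeze" is the grip in N (left out, the last holds). Time passes only in rows, so rows that do not move let the fingers close. It gives the time, the measured TCP pose, the force, the opening and the grip force at its end, in the units of the state.
- arm.get_obs(): the state, without advancing time (a new reading comes with each control period).
- arm.capture(name): name is "scene" or "top"; returns (picture, depth): 480x640x3 uint8, red, green, blue; 480x640 float32, mm along the optical axis (not along the pixel's ray), 0 where there is no reading.
- arm.get_calibration(name): a dict with "camera_matrix" (3x3 intrinsics, pixels), "extrinsics" (4x4, takes a point from world to camera coordinates). Camera axes: x right, y up, looking along -z (the intrinsics and any distortion apply to the point x, -y, -z); pixel columns grow to the right and rows downward; lengths in mm; the calibration is good to about 2 mm. A picture is of the moment at which its call begins. get_calibration takes no time and is no camera call.
- arm.close_job(): hands the job in; it is judged then, once.
The state is a dict: "time_s": time; "joints": joint angles; "joint_vel": joint speeds; "tau": joint torques, N m; "ee_pos": TCP position; "tcp_rot": TCP orientation; "ft_force": force on the tool from outside, world axes, zero at the start; "wrist_torque": the same for the moment, N m; "grip_width": finger opening in mm; "grasp_force": force on a finger pad.
Only numpy, scipy, OpenCV 4.12 (cv2) and the standard library are available. Lean on these libraries where they do the work, as an engineer would, in place of code of your own. Each camera call takes 0.05 s, during which the arm holds its last target. There are 200 camera calls.

## Working session

There is one attempt and no reset: what is moved stays moved. The work goes in short steps, Python scripts to look and compute and a tool call to move; the robot and the scene stay as the last step left them, time stands still between calls to the robot, and variables do not carry over. Pictures are saved under pics/ and viewed, at most 10 in all, crops included, and the job is handed in when it is done.

Besides the shell and the picture viewer there is one more tool, called after "Call:" by a JSON object that holds its "name" and its "arguments". play_rows: Moves the arm, as the interface text tells. Its arguments: {"type":"object","properties":{"travel":{"type":"array"},"turn":{"type":"array"},"claw":{"type":"array"},"squeeze":{"type":"number"}},"required":["travel","turn","claw"]}

```bash
mkdir -p pics
cat > h.py <<'E'
import numpy as np,cv2
from cell import arm
def snap(n,tag):
    p,d=arm.capture(n); cv2.imwrite(f'pics/{tag}.png',p[:,:,::-1]); np.save(f'pics/{tag}.npy',d); return p,d
def px2w(n,u,v,d):
    c=arm.get_calibration(n);K=np.array(c['camera_matrix']);E=np.array(c['extrinsics'])
    q=np.array([(u-K[0,2])/K[0,0]*d,-(v-K[1,2])/K[1,1]*d,-d,1.]); return (np.linalg.inv(E)@q)[:3]
def ray(n,u,v,z):
    a=px2w(n,u,v,100.);b=px2w(n,u,v,200.);return a+(b-a)*(z-a[2])/(b[2]-a[2])
def w2px(n,p):
    c=arm.get_calibration(n);K=np.array(c['camera_matrix']);E=np.array(c['extrinsics'])
    q=E@np.array([*p,1.]);return K[0,0]*q[0]/-q[2]+K[0,2],K[1,1]*-q[1]/-q[2]+K[1,2]
E
python3 - <<'E'
from h import *
for n in('scene','top'):
    snap(n,n+'0');c=arm.get_calibration(n);print(c)
o=arm.get_obs();print(o,arm.tip_extent)
E
```

```text
{'camera_matrix': array([[600.13591431,   0.        , 322.14784016],
       [  0.        , 600.13591431, 239.37368403],
       [  0.        ,   0.        ,   1.        ]]), 'extrinsics': array([[ 8.00717714e-01, -5.98931939e-01, -1.14750032e-02,
        -3.71961405e+02],
       [ 3.59383953e-01,  4.64962007e-01,  8.09106610e-01,
        -3.37995255e+02],
       [-4.79264350e-01, -6.51989927e-01,  5.87549843e-01,
        -1.40732000e+03],
       [ 0.00000000e+00,  0.00000000e+00,  0.00000000e+00,
         1.00000000e+00]])}
{'camera_matrix': array([[622.25644901,   0.        , 326.22828816],
       [  0.        , 622.25644901, 228.42051494],
       [  0.        ,   0.        ,   1.        ]]), 'extrinsics': array([[-2.88357780e-02, -9.99462690e-01, -1.55829692e-02,
         1.49952639e+02],
       [ 9.97782802e-01, -2.97158083e-02,  5.95520888e-02,
        -5.50420759e+02],
       [-5.99831514e-02, -1.38311878e-02,  9.98103562e-01,
        -1.86953511e+03],
       [ 0.00000000e+00,  0.00000000e+00,  0.00000000e+00,
         1.00000000e+00]])}
{'time_s': 0.1, 'joints': array([ 1.01258960e+00,  3.13389991e-01,  1.49831301e+00, -1.61741536e-05,
        1.33099213e+00, -2.23383724e-01]), 'joint_vel': array([-0.00058084, -0.00102437, -0.00309733, -0.000201  , -0.00032704,
        0.00013384]), 'tau': array([ 3.90544083e-03, -4.02808213e+01, -2.52648371e+01,  6.96759601e-02,
        3.41693556e-02, -5.49812944e-05]), 'ee_pos': array([172.39758361, 495.64141161, 210.93849543]), 'tcp_rot': array([ 1.66628675e-01,  9.86019564e-01, -5.12670066e-04, -2.02717204e-04]), 'ft_force': array([-0.58781401, -0.34944747, -0.11628923]), 'wrist_torque': array([-0.03871498, -0.0286484 , -0.04854409]), 'grasp_force': 0.0, 'grip_width': 88.01269368293029} 8.0
```

View pics/top0.png

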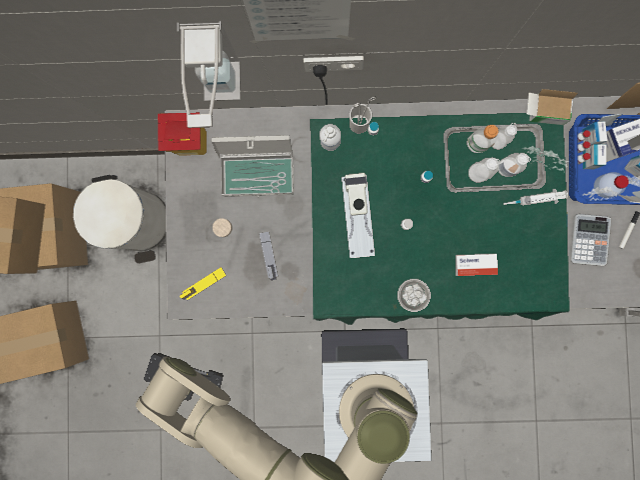

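View pics/scene0.png

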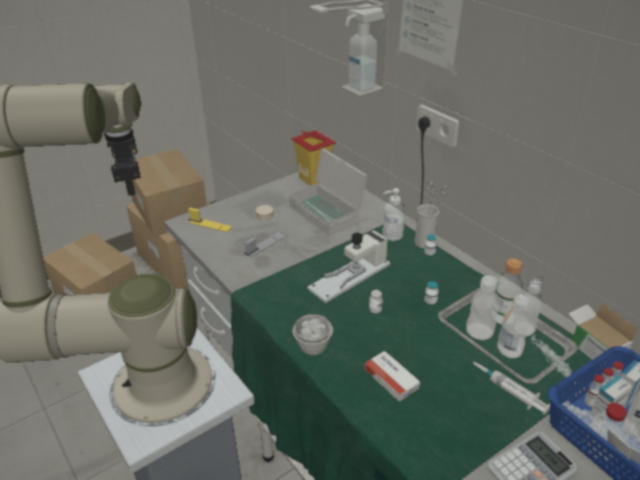

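Top view: the press is around (358,215) with its black knob at (358,204) and its column further back. The grey steel gauge is at (267,255), the yellow look-alike at (203,284), the vials at (407,224) and (427,176), and the carton at (476,265). Next I'll enlarge the press and gauge.

Run:
```python
from h import *
im=cv2.imread('pics/top0.png')
a=cv2.resize(im[165:290,245:385],None,fx=5,fy=5,interpolation=cv2.INTER_CUBIC)[:600]
cv2.imwrite('pics/c0.png',a)
im=cv2.imread('pics/scene0.png')
cv2.imwrite('pics/c1.png',cv2.resize(im[220:310,235:395],None,fx=5,fy=5,interpolation=cv2.INTER_CUBIC))
```

```text
(no output)
```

View pics/c0.png

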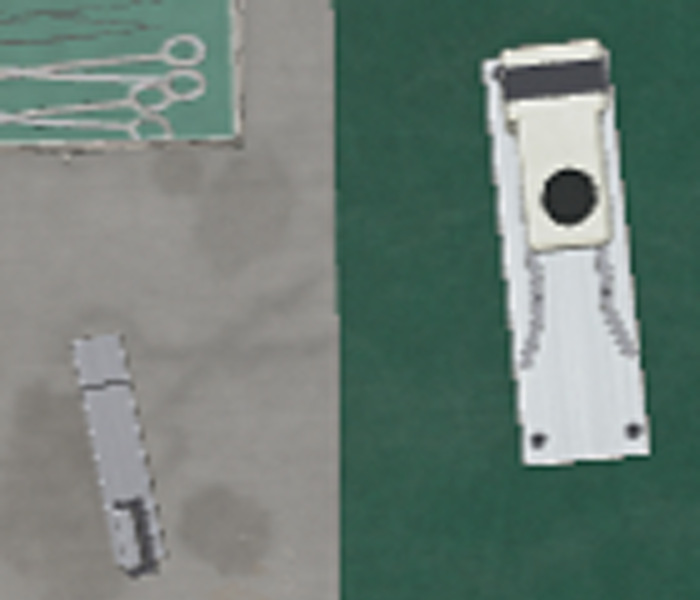

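View pics/c1.png

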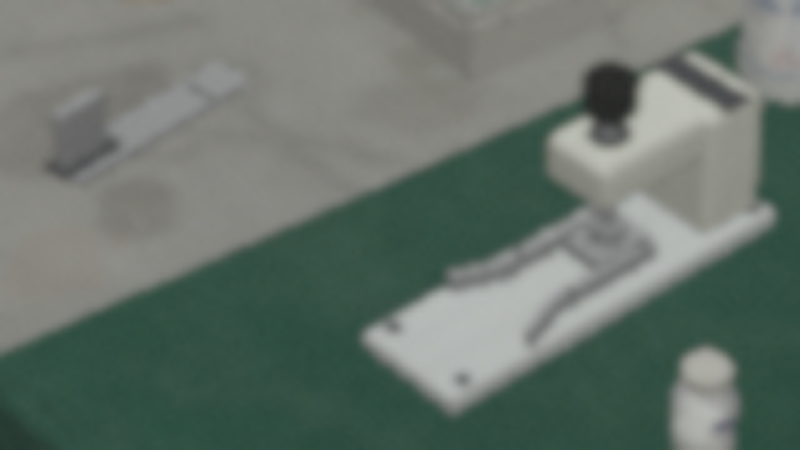

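Crop of the top view: the bed's front corners are at (523,465) and (650,453), with the knob centre at (569,196). The gauge's tip corners are at (73,342) and (123,335), its dark line runs (82,386)–(130,381), and the grip is at the near end. The scene crop shows the foot down and the grip upright, with the blade pointing the same way as the press.

Run:
```python
from h import *
T=lambda x,y,z: ray('top',245+(x+.5)/5-.5,165+(y+.5)/5-.5,z)
S=lambda x,y,z: ray('scene',235+(x+.5)/5-.5,220+(y+.5)/5-.5,z)
np.set_printoptions(precision=1,suppress=True)
for n,p,z in[('bedFL',(523,465),12),('bedFR',(650,453),12),('bedBL',(485,62),12),('bed R mid',(621,185),12),('knob',(569,196),136),('headFL',(533,250),95),('headFR',(607,243),95),('headBL',(503,50),95),('headBR',(604,40),95),
 ('tipL',(73,342),6),('tipR',(123,335),6),('lineL',(82,386),6),('lineR',(130,381),6),('rearL',(120,572),6),('rearR',(165,565),6),('gripF L',(112,507),49),('gripFR',(128,503),49)]: print(n,T(*p,z))
print('scene')
for n,p,z in[('bedFL',(362,337),12),('bedFR',(455,412),12),('bedBR',(776,210),12),('knobtop',(610,74),136),('tipFar',(213,62),6),('tipnear',(245,78),6),('lineM',(203,89),6),('griptop',(79,102),49),('rear',(60,178),0),('rearL',(48,166),6)]: print(n,S(*p,z))
d=np.load('pics/top0.npy')
u,v=245+569/5,165+196/5
print('knob depth',px2w('top',u,v,d[int(v),int(u)]))
# masks of depth>z
def pts(n,d,box):
    c=arm.get_calibration(n);K=c['camera_matrix'];vv,uu=np.mgrid[box[2]:box[3],box[0]:box[1]];dd=d[box[2]:box[3],box[0]:box[1]]
    q=np.stack([(uu-K[0,2])/K[0,0]*dd,-(vv-K[1,2])/K[1,1]*dd,-dd,np.ones_like(dd)],-1)
    return (q@np.linalg.inv(c['extrinsics']).T)[...,:3].reshape(-1,3)
P=pts('top',d,(250,285,220,290)); g=P[(P[:,2]>30)&(P[:,2]<70)];print('grip pts',len(g),g.mean(0),g)
for n,b in(('top',(340,380,170,265)),):
    P=pts(n,d,b);k=P[(P[:,2]>110)];print('knob',len(k),k.mean(0),np.median(k,0));
    for lo,hi in((85,105),(5,20)):
        h=P[(P[:,2]>lo)&(P[:,2]<hi)];print(lo,len(h),h.mean(0),h.min(0),h.max(0))
d=np.load('pics/scene0.npy');P=pts('scene',d,(340,375,228,255));k=P[(P[:,2]>108)&(P[:,2]<150)];print('scene knob',len(k),k.mean(0),k[:,2].max())
P=pts('scene',d,(240,270,235,260));k=P[(P[:,2]>15)&(P[:,2]<60)];print('scene grip',len(k),k.mean(0),k.min(0),k.max(0))
```

```text
bedFL [464.3  66.8  12. ]
bedFR [469.3 -10.3  12. ]
bedBL [710.8  82.3  12. ]
bed R mid [632.9   1.8  12. ]
knob [614.9  38.5 136. ]
headFL [588.   58.9  95. ]
headFR [590.8  15.7  95. ]
headBL [705.7  72.7  95. ]
headBR [709.8  13.6  95. ]
tipL [547.4 339.    6. ]
tipR [550.7 308.4   6. ]
lineL [520.3 334.1   6. ]
lineR [522.5 304.7   6. ]
rearL [406.5 313.6   6. ]
rearR [409.9 286.1   6. ]
gripF L [446.  312.7  49. ]
gripFR [448.1 303.2  49. ]
scene
bedFL [461.3  65.5  12. ]
bedFR [464.9 -15.3  12. ]
bedBR [719.3  10.6  12. ]
knobtop [616.9  42.9 136. ]
tipFar [545.7 344.7   6. ]
tipnear [552.  317.9   6. ]
lineM [524.7 324.1   6. ]
griptop [428.3 306.6  49. ]
rear [410.6 307.2   0. ]
rearL [407.4 314.8   6. ]
knob depth [612.9  37.8 144.7]
grip pts 47 [426.7 302.2  48.5] [[442.9 309.8  49.7]
 [442.8 307.   47.3]
 [442.7 303.8  49.4]
 [442.6 300.3  54.8]
 [439.9 309.3  55. ]
 [439.9 306.3  55. ]
 [439.8 304.   48.6]
 [439.7 300.6  52.3]
 [436.9 306.8  51.1]
 [436.8 304.5  44.8]
 [436.7 300.4  54.8]
 [436.6 299.3  37.5]
 [433.9 306.8  51.4]
 [433.9 303.3  56.9]
 [433.7 301.7  43.3]

[... 283 characters left out ...]
4.1  51.3]
 [421.9 301.6  46.7]
 [421.8 298.5  48.5]
 [421.6 296.4  40. ]
 [418.9 305.2  41.8]
 [419.  300.9  54.6]
 [418.7 299.2  42. ]
 [418.7 295.6  48.1]
 [416.1 304.   53.9]
 [415.9 302.2  43. ]
 [415.9 298.2  52.8]
 [415.7 296.   44.5]
 [413.1 304.6  48.8]
 [413.  301.7  47.7]
 [413.  298.2  53.4]
 [412.8 295.9  46.8]
 [410.2 304.4  51.7]
 [409.9 302.2  44.1]
 [409.9 298.9  46.7]]
knob 121 [598.1  46.1 339.2] [613.6  39.8 136.9]
85 622 [656.   40.9  96. ] [589.1  12.1  85.2] [710.2  73.8 104.9]
5 1614 [562.2  31.2  11.3] [442.5 -32.7   5. ] [733.2  95.1  20. ]
scene knob 124 [609.9  32.6 131.4] 143.4964214263656
scene grip 136 [423.8 299.8  34.8] [402.5 288.1  15. ] [445.7 315.4  55.9]
```

Call:
{"name": "play_rows", "arguments": {"travel": [[0,0,0],[0,0,0],[0,0,0],[0,0,0],[-1.22,-1.55,0],[-2.5,-3,0],[-3,-3.5,0],[-3,-3.5,0],[-3,-3.5,0],[-3,-3.5,0],[-3,-3.5,0.2],[-3,-3.5,0.4],[-3,-3.5,0.5],[-3,-3.5,0.5],[-3,-3.5,0.5],[-3,-3.5,0.5],[-3,-3.5,0.5],[-3,-3.5,0.5],[-2.5,-3,0],[0,0,0]], "turn": [[0,0,-0.1],[0,0,-0.1],[0,0,-0.1],[0,0,-0.1],[0,0,0],[0,0,0],[0,0,0],[0,0,0],[0,0,0],[0,0,0],[0,0,0],[0,0,0],[0,0,0],[0,0,0],[0,0,0],[0,0,0],[0,0,0],[0,0,0],[0,0,0],[0,0,0]], "claw": [8.8,8.8,8.8,8.8,8.8,8.8,8.8,8.8,8.8,8.8,8.8,8.8,8.8,8.8,8.8,8.8,8.8,8.8,8.8,8.8], "squeeze": 25}}

```text
time_s: 2.1
ee_pos: [627.8, 25.2, 173.8]
tcp_rot: [-0.031, 1.0, -0.0, -0.001]
ft_force: [-0.4, 0.1, -0.4]
grip_width: 87.6
grasp_force: 0.0
```

Call:
{"name": "play_rows", "arguments": {"travel": [[0.6,0.7,0],[0.55,0.68,0],[0,0,1.5],[0,0,1.5],[0,0,1.5],[0,0,1.3],[0,0,0.5],[0,0,0],[0,0,0],[0,0,0],[0,0,0],[0,0,0],[0,0,0],[0,0,0],[0,0,0],[0,0,0]], "turn": [[0,0,0],[0,0,0],[0,0,0],[0,0,0],[0,0,0],[0,0,0],[0,0,0],[0,0,0],[0,0,0],[0,0,0],[0,0,0],[0,0,0],[0,0,0],[0,0,0],[0,0,0],[0,0,0]], "claw": [8.8,8.8,8.8,8.8,8.8,8.8,8.8,6,4.5,3.5,2.8,2.6,2.6,2.6,2.6,2.6], "squeeze": 25}}

```text
time_s: 3.7
ee_pos: [613.7, 41.9, 112.4]
tcp_rot: [-0.033, 0.999, -0.0, -0.0]
ft_force: [-0.1, 0.0, 0.0]
grip_width: 25.8
grasp_force: 0.0
```

Run:
```python
from h import *
p,d=snap('scene','s1')
cv2.imwrite('pics/c2.png',cv2.resize(p[190:310,260:420,::-1],None,fx=5,fy=5,interpolation=cv2.INTER_CUBIC))
o=arm.get_obs();print(o['ee_pos'],o['grip_width'],o['grasp_force'])
```

```text
[613.71824675  41.93726255 112.40200913] 26.102463784179882 0.0
```

View pics/c2.png

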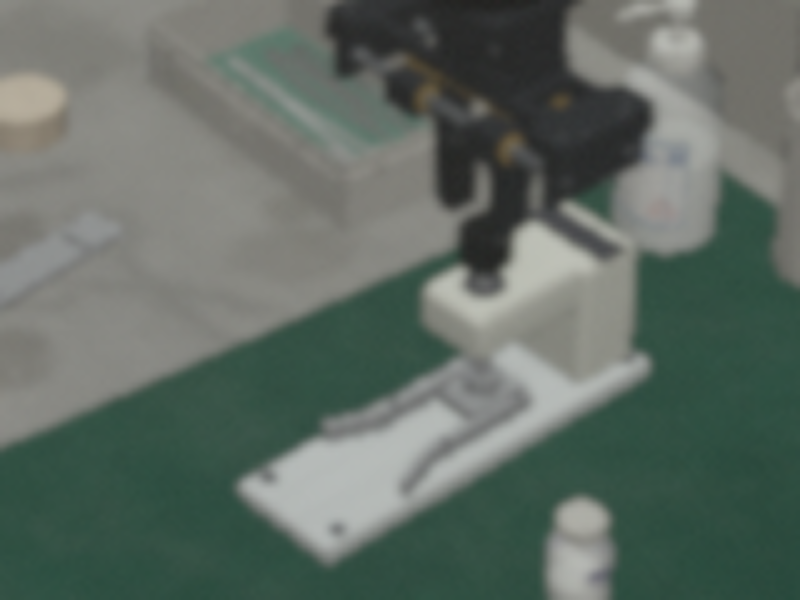

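The fingers look higher than, or behind, the knob: finger ends at (455,205) and (510,220), knob at (485,245) in the crop. I'll check this against the TCP projection and depth.

Run:
```python
from h import *
np.set_printoptions(precision=1,suppress=True)
f=lambda p:(np.array(w2px('scene',p))-[260,190])*5
for z in(104,112,123,136):print('tcp',z,f((613.7,41.9,z)))
print('knob top expected',f((615.5,38.3,136)),'knobbot',f((615.5,38.3,108)))
d=np.load('pics/s1.npy')
for x,y in((485,245),(485,225),(455,190),(510,190),(508,210),(460,130),(590,110),(500,110),(490,282)):
    u,v=260+x/5,190+y/5; print(x,y,px2w('scene',u,v,d[int(v),int(u)]))
d=np.load('pics/top0.npy')
```

```text
tcp 104 [478.3 271.7]
tcp 112 [478.7 260.1]
tcp 123 [479.1 244. ]
tcp 136 [479.6 224.9]
knob top expected [486.3 226.7] knobbot [485.1 267.8]
485 245 [604.7  26.2 135.3]
485 225 [612.4  35.8 139.9]
455 190 [608.2  57.  153.4]
510 190 [606.7   9.4 180.3]
508 210 [607.7  11.6 165.6]
460 130 [615.   62.  187.5]
590 110 [618.9 -36.6 250.3]
500 110 [596.3   7.4 236.5]
490 282 [618.8  37.6  97.1]
```

Run:
```python
from h import *
np.set_printoptions(precision=1,suppress=True)
for z in (203,211,222,250,270):print(z,np.array(w2px('scene',(172.4,495.6,z))))
a=cv2.imread('pics/scene0.png')[70:220,70:190];b=cv2.imread('pics/s1.png')[180:260,310:400]
h=[cv2.resize(i,None,fx=600/i.shape[0],fy=600/i.shape[0],interpolation=cv2.INTER_CUBIC) for i in(a,b)]
b=cv2.convertScaleAbs(cv2.resize(h[1],(450,400)),alpha=2.2)
a=cv2.convertScaleAbs(cv2.resize(h[0],(320,400)),alpha=2.2)
cv2.imwrite('pics/c3.png',np.hstack([a,b]))
```

```text
203 [133.3 197.3]
211 [132.7 194.9]
222 [131.9 191.6]
250 [129.9 182.9]
270 [128.5 176.7]
```

View pics/c3.png

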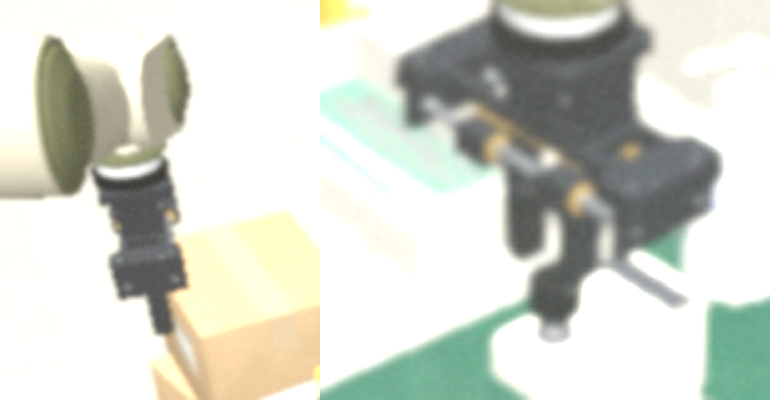

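Run:
```python
from h import *
np.set_printoptions(precision=1,suppress=True)
g=lambda p:(np.array(w2px('scene',p))-[310,180])*5+[320,0]
for y in(12,29,55,72):
  for z in(104,123,145): print(y,z,g((613.7,y,z)))
d=np.load('pics/s1.npy')
c=arm.get_calibration('scene')
for x,y in((520,250),(525,235),(515,200),(575,260),(555,300),(555,285),(580,240),(575,220)):
    u,v=310+(x-320)/5,180+y/5; print(x,y,px2w('scene',u,v,d[int(round(v)),int(round(u))]))
```

```text
12 104 [582.9 347.3]
12 123 [583.9 319.5]
12 145 [585.1 286.8]
29 104 [563.2 332.7]
29 123 [564.  304.9]
29 145 [565.  272.3]
55 104 [533.4 310.7]
55 123 [534.1 283.1]
55 145 [534.8 250.6]
72 104 [514.3 296.5]
72 123 [514.8 269. ]
72 145 [515.4 236.7]
520 250 [604.6  56.8 148.3]
525 235 [609.   58.  155.9]
515 200 [605.9  63.5 177.3]
575 260 [606.4  12.6 165.6]
555 300 [604.9  26.4 131.7]
555 285 [603.8  25.4 142.9]
580 240 [606.7   9.4 180.3]
575 220 [605.1  12.2 192.4]
```

Run:
```python
from h import *
np.set_printoptions(precision=3,suppress=True)
d=np.load('pics/scene0.npy')
for u,v in((131,193),(131,190),(130,185),(126,172),(125,165),(122,140)):print(u,v,px2w('scene',u,v,d[v,u]))
p,d=snap('scene','s2');
for u,v in((350,230),(361,232),(350,220),(352,214)):print(u,v,px2w('scene',u,v,d[v,u]))
o=arm.get_obs();print(o)
p,d=snap('top','t2')
for q in((613.7,41.9,112),(613.7,41.9,250)):print(w2px('top',q))
```

```text
131 193 [152.374 437.865 252.886]
131 190 [155.189 441.309 259.612]
130 185 [155.2   439.916 275.885]
126 172 [144.313 410.799 332.489]
125 165 [149.024 421.733 346.61 ]
122 140 [166.045 456.465 398.911]
350 230 [606.667  59.294 146.069]
361 232 [611.694  18.705 159.873]
350 220 [605.27   58.426 180.335]
352 214 [587.814  29.521 222.129]
{'time_s': 3.8, 'joints': array([-0.122,  0.595,  1.337,  0.   ,  1.209, -1.758]), 'joint_vel': array([-0.001,  0.001,  0.001,  0.001,  0.002,  0.001]), 'tau': array([ -0.003, -51.199, -23.935,  -0.027,   0.073,   0.   ]), 'ee_pos': array([613.743,  41.938, 112.426]), 'tcp_rot': array([-0.033,  0.999,  0.   ,  0.   ]), 'ft_force': array([-0.706,  1.097, -0.286]), 'wrist_torque': array([0.028, 0.046, 0.029]), 'grasp_force': 0.0, 'grip_width': 26.15125290454453}
(np.float64(356.9516349689975), np.float64(205.07702887141687))
(np.float64(358.69753177046186), np.float64(200.05162132468317))
```

The depth of the fingers shows the real tips about 40 mm above where the reported TCP puts them: 145 against 104 here, and about 247 against 203 at the start. It also explains why the grip closed to 26 mm above the 32 mm knob. I'll open, descend about 37 mm more in small steps while watching the force, and close again.

Call:
{"name": "play_rows", "arguments": {"travel": [[0,0,0],[0,0,0],[0,0,0],[0,0,0],[-0.2,-0.3,0],[0,0,0.8],[0,0,0.8],[0,0,0.8],[0,0,0.7],[0,0,0.6],[0,0,0],[0,0,0]], "turn": [[0,0,0],[0,0,0],[0,0,0],[0,0,0],[0,0,0],[0,0,0],[0,0,0],[0,0,0],[0,0,0],[0,0,0],[0,0,0],[0,0,0]], "claw": [7,7,7,7,7,7,7,7,7,7,7,7]}}

```text
time_s: 5.05
ee_pos: [616.0, 39.1, 75.5]
tcp_rot: [-0.033, 0.999, -0.0, 0.0]
ft_force: [0.2, 0.4, 0.7]
grip_width: 69.9
grasp_force: 0.0
```

Run:
```python
from h import *
np.set_printoptions(precision=1,suppress=True)
p,d=snap('scene','s3')
im=cv2.convertScaleAbs(cv2.resize(p[190:270,300:400,::-1],None,fx=7,fy=7,interpolation=cv2.INTER_CUBIC),alpha=2.2);cv2.imwrite('pics/c4.png',im)
for z in(70,104,112,130):
  for y in(-5,75):print(z,y,(np.array(w2px('scene',(605,y,z)))-[300,190])*7)
for u,v in((347,236),(347,232),(347,240),(366,240),(366,244),(366,248),(365,252)):print(u,v,px2w('scene',u,v,d[v,u]))
```

```text
70 -5 [446.5 514. ]
70 75 [319.5 417.2]
104 -5 [449.  445.3]
104 75 [320.5 349.5]
112 -5 [449.6 428.9]
112 75 [320.7 333.3]
130 -5 [451.  391.6]
130 75 [321.2 296.6]
347 236 [609.1  74.9 115.8]
347 232 [607.6  73.4 131. ]
347 240 [694.2 178.8   4.2]
366 240 [612.1  -2.4 145.2]
366 244 [609.2  -6.3 135.4]
366 248 [610.6  -5.4 120.8]
365 252 [609.5  -3.1 106.3]
```

View pics/c4.png

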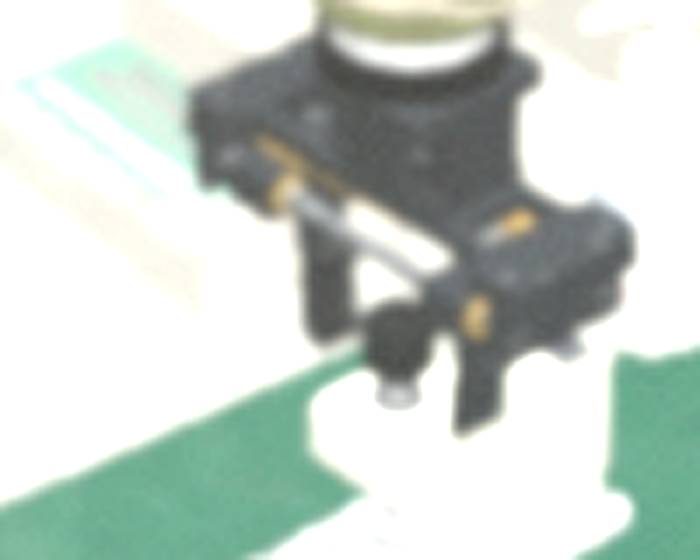

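The tips are now about 107 mm up, at (325,342) and (465,432) in the crop, with the knob between them. So true tip z is reported z + 32. Closing and lifting by 10 mm.

Call:
{"name": "play_rows", "arguments": {"travel": [[0,0,0],[0,0,0],[0,0,0],[0,0,0],[0,0,0],[0,0,0],[0,0,0],[0,0,0],[0,0,-0.2],[0,0,-0.2],[0,0,-0.2],[0,0,-0.2],[0,0,-0.2],[0,0,0],[0,0,0],[0,0,0]], "turn": [[0,0,0],[0,0,0],[0,0,0],[0,0,0],[0,0,0],[0,0,0],[0,0,0],[0,0,0],[0,0,0],[0,0,0],[0,0,0],[0,0,0],[0,0,0],[0,0,0],[0,0,0],[0,0,0]], "claw": [5,3.5,2.8,2.8,2.8,2.8,2.8,2.8,2.8,2.8,2.8,2.8,2.8,2.8,2.8,2.8], "squeeze": 25}}

```text
time_s: 6.7
ee_pos: [615.9, 39.0, 85.8]
tcp_rot: [-0.033, 0.999, -0.0, 0.0]
ft_force: [-0.5, -1.2, -0.9]
grip_width: 30.5
grasp_force: 25.0
```

Call:
{"name": "play_rows", "arguments": {"travel": [[0,0,0],[0,0,0],[0,0,0],[0,0,0],[0,0,-1.5],[0,0,-2],[0,0,-2],[0,0,-1],[0,0,0]], "turn": [[0,0,0],[0,0,0],[0,0,0],[0,0,0],[0,0,0],[0,0,0],[0,0,0],[0,0,0],[0,0,0]], "claw": [4,5.5,7,7,7,7,7,7,7]}}

```text
time_s: 7.6
ee_pos: [616.5, 39.1, 151.6]
tcp_rot: [-0.033, 0.999, -0.0, 0.001]
ft_force: [-0.4, -0.0, 0.5]
grip_width: 69.9
grasp_force: 0.0
```

Run:
```python
from h import *
p,d=snap('scene','s4')
o=cv2.imread('pics/scene0.png')[240:310,300:395]
n=p[240:310,300:395,::-1]
f=lambda a:cv2.convertScaleAbs(cv2.resize(a,(400,295),interpolation=cv2.INTER_CUBIC),alpha=1.5)
cv2.imwrite('pics/c5.png',np.hstack([f(o),f(n)]))
```

```text
(no output)
```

View pics/c5.png

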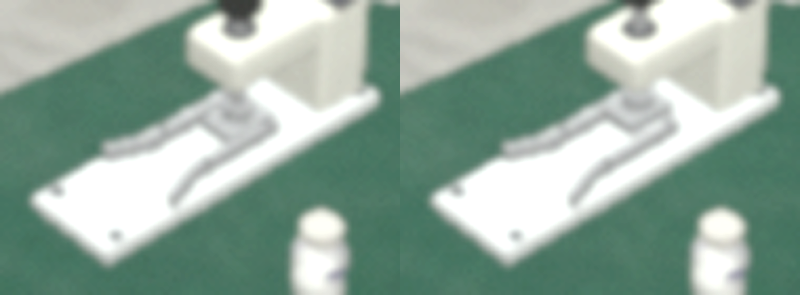

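The foot is raised: it now sits clear of the rails, and the knob has moved up about 3 px in the full image. Moving to the gauge grip next.

Call:
{"name": "play_rows", "arguments": {"travel": [[0,0,0],[1.45,2.92,0],[1.45,2.92,0],[1.45,2.92,0],[1.45,2.92,0],[1.45,2.92,0],[1.45,2.92,0],[1.45,2.92,0],[1.45,2.92,0],[1.45,2.92,0],[1.45,2.92,0],[0,0,2],[0,0,3],[0,0,3],[0,0,2],[0,0,1],[0,0,0]], "turn": [[0,0,-0.1],[0,0,0],[0,0,0],[0,0,0],[0,0,0],[0,0,0],[0,0,0],[0,0,0],[0,0,0],[0,0,0],[0,0,0],[0,0,0],[0,0,0],[0,0,0],[0,0,0],[0,0,0],[0,0,0]], "claw": [7,7,7,7,7,7,7,7,7,7,7,7,7,7,7,7,7]}}

```text
time_s: 9.35
ee_pos: [424.0, 302.8, 39.0]
tcp_rot: [-0.082, 0.997, -0.0, -0.001]
ft_force: [-0.4, -0.6, 0.5]
grip_width: 70.2
grasp_force: 0.0
```

Call:
{"name": "play_rows", "arguments": {"travel": [[0,0,1.5],[0,0,1.5],[0,0,1],[0,0,0.8],[0,0,0.7],[0,0,0],[0,0,0],[0,0,0],[0,0,0],[0,0,0],[0,0,0],[0,0,0],[0,0,0],[0,0,0],[0,0,0],[0,0,0]], "turn": [[0,0,0],[0,0,0],[0,0,0],[0,0,0],[0,0,0],[0,0,0],[0,0,0],[0,0,0],[0,0,0],[0,0,0],[0,0,0],[0,0,0],[0,0,0],[0,0,0],[0,0,0],[0,0,0]], "claw": [7,7,7,7,7,5.5,4,2.8,2,1.4,0.6,0.6,0.6,0.6,0.6,0.6], "squeeze": 30}}

```text
time_s: 10.95
ee_pos: [424.9, 303.3, -14.5]
tcp_rot: [-0.083, 0.997, 0.0, 0.0]
ft_force: [0.7, 0.8, 1.4]
grip_width: 10.0
grasp_force: 30.0
```

Gripped: opening 10.0 mm at 30 N. Lifting, turning to the press direction and carrying to the entry.

Call:
{"name": "play_rows", "arguments": {"travel": [[0,0,-1],[0,0,-2],[0,0,-2],[0,0,-1],[0,0,0],[0.1,-1.36,0],[0.27,-2.5,0],[0.27,-3,0],[0.27,-3,0],[0.27,-3,0],[0.27,-3,0],[0.27,-3,0],[0.27,-3,0],[0.27,-3,0],[0.27,-2.5,0],[0.27,-2,0],[0.1,-1.3,0],[0,0,0],[0,0,0],[0,0,0]], "turn": [[0,0,0],[0,0,0],[0,0,0],[0,0,0],[0,0,0.1],[0,0,0],[0,0,0],[0,0,0],[0,0,0],[0,0,0],[0,0,0],[0,0,0],[0,0,0],[0,0,0],[0,0,0],[0,0,0],[0,0,0],[0,0,0],[0,0,0],[0,0,0]], "claw": [0.6,0.6,0.6,0.6,0.6,0.6,0.6,0.6,0.6,0.6,0.6,0.6,0.6,0.6,0.6,0.6,0.6,0.6,0.6,0.6]}}

```text
time_s: 12.95
ee_pos: [415.6, -4.1, 45.3]
tcp_rot: [-0.033, 0.999, 0.0, -0.0]
ft_force: [0.4, -0.4, -1.5]
grip_width: 10.0
grasp_force: 30.0
```

Run:
```python
from h import *
p,d=snap('top','t5');q,_=snap('scene','s5')
o=arm.get_obs();print(o['ee_pos'],o['tcp_rot'])
a=cv2.resize(p[170:270,330:390,::-1],None,fx=6,fy=6,interpolation=cv2.INTER_CUBIC)
b=cv2.resize(q[235:335,290:360+10,::-1],(432,540),interpolation=cv2.INTER_CUBIC)
cv2.imwrite('pics/c6.png',np.hstack([a,cv2.copyMakeBorder(cv2.convertScaleAbs(b,alpha=1.6),0,60,0,0,0)]))
```

```text
[415.76511722  -4.03864991  45.36170046] [-3.32852660e-02  9.99445885e-01  5.33225569e-05 -1.04808279e-04]
```

View pics/c6.png

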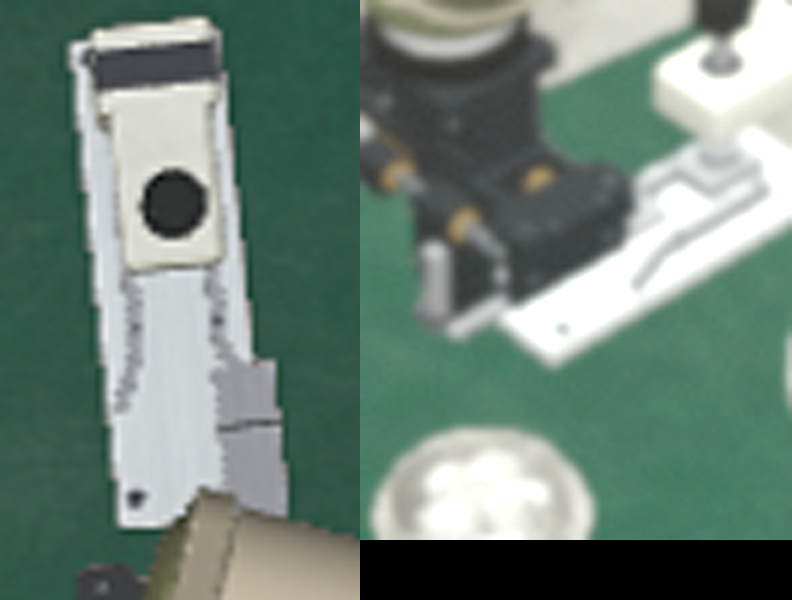

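The held gauge is level and aligned, with its line at (220,429)–(279,421) in the top crop. It sits about 30 mm too far right because I summed the rows wrongly. Checking the grip offset.

Run:
```python
from h import *
np.set_printoptions(precision=1,suppress=True)
T=lambda x,y,z: ray('top',330+(x+.5)/6-.5,170+(y+.5)/6-.5,z)
a,b=T(220,429,66),T(279,421,66);t1,t2=T(216,360,66),T(274,362,66)
m=(a+b)/2;print('line',m,'tip',(t1+t2)/2)
ax=np.array([.9978,.0662]);print('line ahead',(m[:2]-[415.7,-4.1])@ax, 'lat',(m[:2]-[415.7,-4.1])@[-ax[1],ax[0]])
print('knob',T(174,204,147),'headF',T(128,271,95),T(219,263,95),'bedFL',T(119,527,12))
```

```text
line [512.3   1.7  66. ] tip [543.9   2.8  66. ]
line ahead 96.78091098401373 lat -0.6337793331135821
knob [614.4  38.4 147. ] headF [587.6  59.7  95. ] [590.2  15.5  95. ] bedFL [464.8  66.1  12. ]
```

Call:
{"name": "play_rows", "arguments": {"travel": [[-0.05,0.75,0],[-0.05,0.76,0],[-0.05,0.75,0],[-0.05,0.75,0],[0,0,1],[0,0,1.2],[0,0,1],[0,0,0.8],[0,0,0.6],[0,0,0],[0,0,0]], "turn": [[0,0,0],[0,0,0],[0,0,0],[0,0,0],[0,0,0],[0,0,0],[0,0,0],[0,0,0],[0,0,0],[0,0,0],[0,0,0]], "claw": [0.6,0.6,0.6,0.6,0.6,0.6,0.6,0.6,0.6,0.6,0.6]}}

```text
time_s: 14.15
ee_pos: [416.1, 25.5, -0.5]
tcp_rot: [-0.033, 0.999, -0.0, 0.0]
ft_force: [-0.1, -0.5, -0.6]
grip_width: 9.7
grasp_force: 30.0
```

Call:
{"name": "play_rows", "arguments": {"travel": [[-0.5,0.05,0],[-0.5,0,0],[-0.5,0,0],[-0.5,0,0],[-0.5,0,0],[-0.5,0,0],[-0.5,0,0],[-0.5,0,0],[0,0,0]], "turn": [[0,0,0],[0,0,0],[0,0,0],[0,0,0],[0,0,0],[0,0,0],[0,0,0],[0,0,0],[0,0,0]], "claw": [0.6,0.6,0.6,0.6,0.6,0.6,0.6,0.6,0.6]}}

```text
time_s: 15.05
ee_pos: [456.5, 28.7, -0.6]
tcp_rot: [-0.033, 0.999, -0.0, 0.0]
ft_force: [0.5, -0.2, -1.3]
grip_width: 9.8
grasp_force: 30.0
```

Call:
{"name": "play_rows", "arguments": {"travel": [[-0.5,0,0],[-0.5,0,0],[-0.5,0,0],[-0.5,0,0],[-0.5,0,0],[-0.5,0,0],[-0.5,0,0],[-0.5,0,0],[-0.2,0,0],[0,0,0],[0,0,0]], "turn": [[0,0,0],[0,0,0],[0,0,0],[0,0,0],[0,0,0],[0,0,0],[0,0,0],[0,0,0],[0,0,0],[0,0,0],[0,0,0]], "claw": [0.6,0.6,0.6,0.6,0.6,0.6,0.6,0.6,0.6,0.6,0.6]}}

```text
time_s: 16.15
ee_pos: [497.6, 31.4, -0.6]
tcp_rot: [-0.033, 0.999, 0.0, -0.0]
ft_force: [-0.4, 0.4, -1.2]
grip_width: 9.7
grasp_force: 30.0
```

Call:
{"name": "play_rows", "arguments": {"travel": [[-0.1,0,0.1],[0,0,0.1],[0,0,0],[0,0,0],[0,0,0],[0,0,0],[0,0,0],[0,0,-1],[0,0,-2],[0,0,-3],[0,0,-4],[0,0,-4],[0,0,-4],[0,0,0],[0,0,0]], "turn": [[0,0,0],[0,0,0],[0,0,0],[0,0,0],[0,0,0],[0,0,0],[0,0,0],[0,0,0],[0,0,0],[0,0,0],[0,0,0],[0,0,0],[0,0,0],[0,0,0],[0,0,0]], "claw": [0.6,0.6,0.6,1.2,2,3,4,6,7,7,7,7,7,7,7]}}

```text
time_s: 17.65
ee_pos: [498.8, 31.5, 178.2]
tcp_rot: [-0.033, 0.999, -0.0, 0.001]
ft_force: [0.1, -0.2, -0.4]
grip_width: 70.1
grasp_force: 0.0
```

Run:
```python
from h import *
np.set_printoptions(precision=1,suppress=True)
acc=[arm.capture('scene')[0].astype(float) for _ in range(6)]
q=np.mean(acc,0).astype(np.uint8);cv2.imwrite('pics/s7.png',q[:,:,::-1])
p=np.mean([arm.capture('top')[0].astype(float) for _ in range(4)],0).astype(np.uint8)
cv2.imwrite('pics/t7.png',p[:,:,::-1])
b=cv2.resize(q[250:310,305:375,::-1],(700,600),interpolation=cv2.INTER_CUBIC)[:600,:500]
a=cv2.resize(p[200:280,335:385,::-1],(300,480),interpolation=cv2.INTER_CUBIC)
cv2.imwrite('pics/c7.png',np.hstack([cv2.convertScaleAbs(b,alpha=1.3),cv2.copyMakeBorder(a,0,120,0,0,0)]))
sp=np.array([615.4,38.7]);ax=np.array([.9979,.0645]);ay=np.array([-.0645,.9979])
f=lambda x,y,z:((np.array(w2px('scene',[*(sp+x*ax+y*ay),z]))-[305,250])*10+4.5)
for n,x,y,z in[('line at blade top L',-20,15,18),('R',-20,-15,18),('footFL bot',-20,15,22),('footFR bot',-20,-15,22),('footFR top',-20,-15,32),('bedFL',-150,38,12),('bedFR',-150,-38,12),('griptop mid',-115,0,61),('blade rear R',-130,-15,18),('blade rear L',-130,15,18)]:print(n,f(x,y,z))
```

```text
line at blade top L [429.4 197.1]
R [501.1 247.1]
footFL bot [429.6 186.1]
footFR bot [501.4 236.1]
footFR top [502.1 208.5]
bedFL [ 27.4 369. ]
bedFR [206.  506.8]
griptop mid [210.8 244.6]
blade rear R [206.4 415.7]
blade rear L [135.5 362. ]
```

View pics/c7.png

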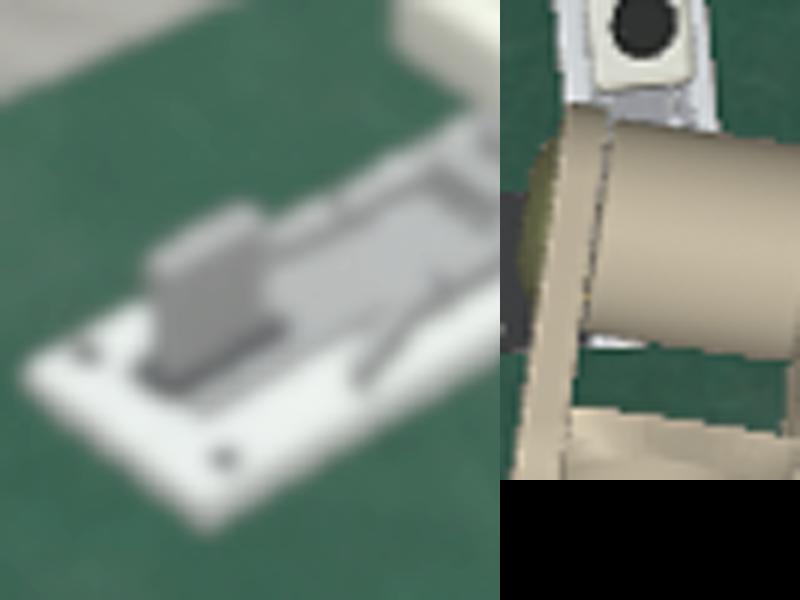

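Scene crop: the gauge lies flat between the rails. The grip top's middle is near (207,238), against a predicted (211,245), and the rear right corner near (197,411), against (206,416). That puts it within about 2 mm of the target. As a last check I'll read the brightness along the blade for the line and foot face.

Run:
```python
from h import *
np.set_printoptions(precision=0,suppress=True,linewidth=150)
sp=np.array([615.4,38.7]);ax=np.array([.9979,.0645]);ay=np.array([-.0645,.9979])
g=cv2.cvtColor(cv2.imread('pics/s7.png'),cv2.COLOR_BGR2GRAY).astype(np.float32)
xs=np.arange(-60,-4,2.)
acc=[]
for y in(-9,-6,-3,0,3,6,9):
    uv=np.array([w2px('scene',[*(sp+x*ax+y*ay),18]) for x in xs],np.float32)
    acc.append(cv2.remap(g,uv[:,:1].copy(),uv[:,1:].copy(),cv2.INTER_CUBIC).ravel())
print(np.c_[xs,np.mean(acc,0)].T)
# original line in scene0 for comparison
g=cv2.cvtColor(cv2.imread('pics/scene0.png'),cv2.COLOR_BGR2GRAY).astype(np.float32)
o=np.array([425.5,303.5]);ax=np.array([np.cos(.167),np.sin(.167)]);ay=np.array([-ax[1],ax[0]])
xs=np.arange(70,130,2.);acc=[]
for y in(-9,-6,-3,0,3,6,9):
    uv=np.array([w2px('scene',[*(o+x*ax+y*ay),6]) for x in xs],np.float32)
    acc.append(cv2.remap(g,uv[:,:1].copy(),uv[:,1:].copy(),cv2.INTER_CUBIC).ravel())
print(np.c_[xs,np.mean(acc,0)].T)
```

```text
[[-60. -58. -56. -54. -52. -50. -48. -46. -44. -42. -40. -38. -36. -34. -32. -30. -28. -26. -24. -22. -20. -18. -16. -14. -12. -10.  -8.  -6.]
 [144. 144. 145. 145. 145. 145. 145. 144. 144. 144. 144. 144. 145. 145. 145. 145. 145. 144. 140. 134. 127. 121. 117. 115. 115. 117. 121. 125.]]
[[ 70.  72.  74.  76.  78.  80.  82.  84.  86.  88.  90.  92.  94.  96.  98. 100. 102. 104. 106. 108. 110. 112. 114. 116. 118. 120. 122. 124. 126.
  128.]
 [141. 141. 141. 142. 142. 142. 142. 142. 142. 141. 140. 137. 133. 129. 127. 129. 132. 137. 140. 141. 142. 142. 142. 142. 143. 143. 142. 141. 139.
  135.]]
```

Run:
```python
from h import *
np.set_printoptions(precision=0,suppress=True,linewidth=170)
sp=np.array([615.4,38.7]);ax=np.array([.9979,.0645]);ay=np.array([-.0645,.9979])
g=cv2.cvtColor(cv2.imread('pics/s7.png'),cv2.COLOR_BGR2GRAY).astype(np.float32)
def prof(xs,ys,z,t):
    acc=[]
    for y in ys:
        uv=np.array([w2px('scene',[*(sp+x*ax+y*ay),z]) for x in xs],np.float32)
        acc.append(cv2.remap(g,uv[:,:1].copy(),uv[:,1:].copy(),cv2.INTER_CUBIC).ravel())
    print(t);print(np.c_[xs,np.mean(acc,0)].T)
prof(np.arange(-164,-100,2.),[-33,-30,-27],12,'bed front R side')
prof(np.arange(-164,-100,2.),[27,30,33],12,'bed front L side')
prof(np.arange(-150,-100,2.),[-13,-11,-9],18,'blade rear R')
prof(np.arange(-150,-80,2.),[0,2],61,'griptop')
prof(np.arange(-40,-10,2.),[-18,-21],95,'head front')
prof(np.arange(-40,-10,2.),[18,21],95,'head front L')
```

```text
bed front R side
[[-164. -162. -160. -158. -156. -154. -152. -150. -148. -146. -144. -142. -140. -138. -136. -134. -132. -130. -128. -126. -124. -122. -120. -118. -116. -114. -112.
  -110. -108. -106. -104. -102.]
 [  68.   71.   78.   89.  106.  124.  141.  156.  168.  175.  177.  175.  168.  157.  146.  142.  147.  157.  167.  175.  178.  180.  181.  181.  181.  181.  180.
   180.  180.  180.  181.  180.]]
bed front L side
[[-164. -162. -160. -158. -156. -154. -152. -150. -148. -146. -144. -142. -140. -138. -136. -134. -132. -130. -128. -126. -124. -122. -120. -118. -116. -114. -112.
  -110. -108. -106. -104. -102.]
 [  66.   68.   72.   81.   97.  118.  138.  156.  168.  176.  178.  175.  166.  154.  142.  135.  139.  151.  165.  174.  178.  180.  179.  176.  169.  159.  144.
   129.  116.  110.  107.  106.]]
blade rear R
[[-150. -148. -146. -144. -142. -140. -138. -136. -134. -132. -130. -128. -126. -124. -122. -120. -118. -116. -114. -112. -110. -108. -106. -104. -102.]
 [ 178.  181.  182.  183.  182.  181.  178.  172.  162.  150.  140.  135.  133.  133.  133.  133.  132.  132.  133.  133.  135.  135.  135.  135.  135.]]
griptop
[[-150. -148. -146. -144. -142. -140. -138. -136. -134. -132. -130. -128. -126. -124. -122. -120. -118. -116. -114. -112. -110. -108. -106. -104. -102. -100.  -98.
   -96.  -94.  -92.  -90.  -88.  -86.  -84.  -82.]
 [  77.   77.   75.   75.   77.   82.   90.  100.  111.  122.  130.  134.  135.  135.  135.  136.  136.  136.  137.  136.  136.  136.  136.  136.  134.  130.  120.
   105.   91.   83.   79.   78.   78.   79.   77.]]
head front
[[-40. -38. -36. -34. -32. -30. -28. -26. -24. -22. -20. -18. -16. -14. -12.]
 [132. 133. 135. 137. 142. 150. 158. 168. 174. 177. 178. 177. 177. 176. 176.]]
head front L
[[-40. -38. -36. -34. -32. -30. -28. -26. -24. -22. -20. -18. -16. -14. -12.]
 [ 70.  72.  76.  85.  98. 114. 133. 148. 162. 170. 178. 181. 183. 183. 183.]]
```

The grip-based estimate and the scene profile differ by a few mm, so I'll measure the spindle by touch. Gripping the knob along the press x axis, which the lowering needs anyway, gives its x in arm coordinates.

Call:
{"name": "play_rows", "arguments": {"travel": [[-1.95,0,0],[-1.95,0,0],[-1.95,0,0],[-1.95,0,0],[-1.95,0,0],[-1.95,0,0],[0,0,0],[0,0,0],[0,0,0],[0,0,0],[0,0,0],[0,0,0],[0,0,0],[0,0,0],[0,0,0],[0,0,0],[0,0,0],[0,0,0],[0,0,0]], "turn": [[0,0,0],[0,0,0],[0,0,0],[0,0,0],[0,0,0],[0,0,0],[0,0,0.143],[0,0,0.143],[0,0,0.143],[0,0,0.143],[0,0,0.143],[0,0,0.143],[0,0,0.143],[0,0,0.143],[0,0,0.143],[0,0,0.143],[0,0,0.143],[0,0,0],[0,0,0]], "claw": [7,7,7,7,7,7,7,7,7,7,7,7,7,7,7,7,7,7,7]}}

```text
time_s: 20.05
ee_pos: [615.5, 39.1, 177.3]
tcp_rot: [0.683, 0.73, -0.0, -0.0]
ft_force: [0.2, -0.5, 0.9]
grip_width: 69.8
grasp_force: 0.0
```

Call:
{"name": "play_rows", "arguments": {"travel": [[0,0,1.5],[0,0,2],[0,0,2],[0,0,1.5],[0,0,1.2],[0,0,1],[0,0,0],[0,0,0],[0,0,0],[0,0,0],[0,0,0],[0,0,0],[0,0,0],[0,0,0],[0,0,0]], "turn": [[0,0,0],[0,0,0],[0,0,0],[0,0,0],[0,0,0],[0,0,0],[0,0,0],[0,0,0],[0,0,0],[0,0,0],[0,0,0],[0,0,0],[0,0,0],[0,0,0],[0,0,0]], "claw": [7,7,7,7,7,7,5,4,3.4,3.2,3,2.8,2.8,2.8,2.8], "squeeze": 10}}

```text
time_s: 21.55
ee_pos: [614.8, 39.1, 85.5]
tcp_rot: [0.684, 0.729, -0.001, -0.001]
ft_force: [-5.1, 0.6, 2.4]
grip_width: 30.9
grasp_force: 10.0
```

```bash
python3 -c "
from h import *
o=arm.get_obs();print(o)"
```

```text
{'time_s': 21.55, 'joints': array([-1.26304578e-01,  6.26963267e-01,  1.35916057e+00, -4.12329493e-04,
        1.15734920e+00, -1.89310809e-01]), 'joint_vel': array([-0.001525  , -0.00043611,  0.00199305,  0.00109282,  0.00096568,
        0.00069787]), 'tau': array([ 2.39351001e-01, -5.07057381e+01, -2.47230130e+01,  3.73863783e-01,
       -1.21735319e+00,  4.92771171e-03]), 'ee_pos': array([614.7683796 ,  39.06551262,  85.48186141]), 'tcp_rot': array([ 6.84422713e-01,  7.29084789e-01, -7.04831180e-04, -6.50219364e-04]), 'ft_force': array([-5.07343748,  0.62188788,  2.39105276]), 'wrist_torque': array([-0.16117748,  0.84581568, -0.02101594]), 'grasp_force': 10.001664835726842, 'grip_width': 30.898067352789596}
```

Run:
```python
from h import *
np.set_printoptions(precision=0,suppress=True,linewidth=190)
def prof(f,cam,o,yaw,z,xs,ys=(-10,-7,-4,0,4,7,10)):
    g=cv2.cvtColor(cv2.imread(f),cv2.COLOR_BGR2GRAY).astype(np.float32)
    ax=np.array([np.cos(yaw),np.sin(yaw)]);ay=np.array([-ax[1],ax[0]]);acc=[]
    for y in ys:
        uv=np.array([w2px(cam,[*(np.array(o)+x*ax+y*ay),z]) for x in xs],np.float32)
        acc.append(cv2.remap(g,uv[:,:1].copy(),uv[:,1:].copy(),cv2.INTER_LINEAR).ravel())
    m=np.mean(acc,0);print(f);print(np.c_[xs,m].T)
xs=np.arange(86,136,1.)
prof('pics/top0.png','top',(424.9,303.3),.166,6,xs)
prof('pics/t5.png','top',(415.7,-4.1),.066,66,xs)
prof('pics/top0.png','top',(614.4,39),.065,95,np.arange(-36,-16,1.),(-20,-18,18,20))
prof('pics/top0.png','top',(614.4,39),.065,12,np.arange(-160,-140,1.),(-20,-10,0,10,20))
prof('pics/top0.png','top',(614.4,39),.065,136,np.arange(-24,24,1.),(-3,0,3))
```

```text
pics/top0.png
[[ 86.  87.  88.  89.  90.  91.  92.  93.  94.  95.  96.  97.  98.  99. 100. 101. 102. 103. 104. 105. 106. 107. 108. 109. 110. 111. 112. 113. 114. 115. 116. 117. 118. 119. 120. 121. 122.
  123. 124. 125. 126. 127. 128. 129. 130. 131. 132. 133. 134. 135.]
 [158. 157. 157. 157. 158. 158. 159. 159. 157. 145. 126. 112. 114. 129. 146. 155. 158. 158. 158. 158. 158. 157. 157. 157. 158. 158. 158. 158. 158. 158. 158. 157. 157. 157. 157. 157. 157.
  158. 158. 158. 154. 147. 141. 139. 140. 141. 140. 140. 139. 137.]]
pics/t5.png
[[ 86.  87.  88.  89.  90.  91.  92.  93.  94.  95.  96.  97.  98.  99. 100. 101. 102. 103. 104. 105. 106. 107. 108. 109. 110. 111. 112. 113. 114. 115. 116. 117. 118. 119. 120. 121. 122.
  123. 124. 125. 126. 127. 128. 129. 130. 131. 132. 133. 134. 135.]
 [153. 154. 154. 154. 154. 154. 155. 154. 147. 133. 115. 107. 111. 128. 143. 152. 154. 154. 154. 154. 154. 154. 154. 154. 154. 154. 154. 154. 154. 154. 154. 154. 154. 154. 154. 153. 153.
  154. 155. 155. 155. 155. 154. 154. 152. 149. 147. 146. 148. 149.]]
pics/top0.png
[[-36. -35. -34. -33. -32. -31. -30. -
[... 234 characters left out ...]
152. -151. -150. -149. -148. -147. -146. -145. -144. -143. -142. -141.]
 [  73.   73.   74.   74.   73.   73.   72.   69.   67.   73.  101.  143.  182.  204.  213.  214.  213.  212.  211.  211.]]
pics/top0.png
[[-24. -23. -22. -21. -20. -19. -18. -17. -16. -15. -14. -13. -12. -11. -10.  -9.  -8.  -7.  -6.  -5.  -4.  -3.  -2.  -1.   0.   1.   2.   3.   4.   5.   6.   7.   8.   9.  10.  11.  12.
   13.  14.  15.  16.  17.  18.  19.  20.  21.  22.  23.]
 [215. 218. 220. 222. 223. 216. 208. 188. 142.  95.  61.  51.  42.  41.  45.  49.  51.  52.  52.  52.  52.  52.  52.  52.  52.  52.  52.  52.  52.  52.  52.  52.  52.  51.  50.  49.  45.
   39.  35.  72. 128. 181. 202. 211. 220. 220. 219. 218.]]
```

Measured numerically, the line is within about 1 mm of the foot's front face: spindle x by touch is about 614.5, and the line is about 97.3 mm ahead of the TCP. Lowering the foot now.

Call:
{"name": "play_rows", "arguments": {"travel": [[0,0,0],[0,0,0],[0,0,0.1],[0,0,0.1],[0,0,0.1],[0,0,0],[0,0,0]], "turn": [[0,0,0],[0,0,0],[0,0,0],[0,0,0],[0,0,0],[0,0,0],[0,0,0]], "claw": [2.8,2.8,2.8,2.8,2.8,2.8,2.8], "squeeze": 25}}

```text
time_s: 22.25
ee_pos: [614.7, 39.1, 82.3]
tcp_rot: [0.684, 0.729, -0.001, -0.001]
ft_force: [-5.2, -0.5, 1.4]
grip_width: 30.7
grasp_force: 25.0
```

Call:
{"name": "play_rows", "arguments": {"travel": [[0,0,0.05],[0,0,0.05],[0,0,0]], "turn": [[0,0,0],[0,0,0],[0,0,0]], "claw": [2.8,2.8,2.8]}}

```text
time_s: 22.55
ee_pos: [614.7, 39.1, 81.4]
tcp_rot: [0.684, 0.729, -0.001, -0.001]
ft_force: [-4.5, -1.4, 1.8]
grip_width: 30.7
grasp_force: 25.0
```

Call:
{"name": "play_rows", "arguments": {"travel": [[0,0,0.05],[0,0,0]], "turn": [[0,0,0],[0,0,0]], "claw": [2.8,2.8]}}

```text
time_s: 22.75
ee_pos: [614.7, 39.1, 81.0]
tcp_rot: [0.684, 0.729, -0.001, -0.001]
ft_force: [-5.1, -1.6, 3.1]
grip_width: 30.4
grasp_force: 25.0
```

Call:
{"name": "play_rows", "arguments": {"travel": [[0,0,0.05],[0,0,0]], "turn": [[0,0,0],[0,0,0]], "claw": [2.8,2.8]}}

```text
time_s: 22.95
ee_pos: [614.8, 39.1, 80.9]
tcp_rot: [0.684, 0.729, -0.001, -0.001]
ft_force: [-6.8, -1.2, 6.2]
grip_width: 30.4
grasp_force: 25.0
```

Call:
{"name": "play_rows", "arguments": {"travel": [[0,0,0.05],[0,0,0]], "turn": [[0,0,0],[0,0,0]], "claw": [2.8,2.8]}}

```text
time_s: 23.15
ee_pos: [614.8, 39.0, 80.9]
tcp_rot: [0.684, 0.729, -0.001, -0.0]
ft_force: [-9.0, 0.5, 8.5]
grip_width: 30.6
grasp_force: 25.0
```

Call:
{"name": "play_rows", "arguments": {"travel": [[0,0,0.05],[0,0,0]], "turn": [[0,0,0],[0,0,0]], "claw": [2.8,2.8]}}

```text
time_s: 23.35
ee_pos: [614.8, 39.1, 80.9]
tcp_rot: [0.684, 0.729, -0.001, -0.0]
ft_force: [-9.3, 0.3, 12.8]
grip_width: 30.5
grasp_force: 25.0
```

Contact: z holds at 80.9 while the force climbs to 13 N, so the foot is on the blade. Relieving the load, then releasing.

Call:
{"name": "play_rows", "arguments": {"travel": [[0,0,-0.08],[0,0,0],[0,0,0],[0,0,0],[0,0,0],[0,0,0],[0,0,-1],[0,0,-2],[0,0,-3],[0,0,-3],[0,0,-1],[0,0,0],[0,0,0]], "turn": [[0,0,0],[0,0,0],[0,0,0],[0,0,0],[0,0,0],[0,0,0],[0,0,0],[0,0,0],[0,0,0],[0,0,0],[0,0,0],[0,0,0],[0,0,0]], "claw": [2.8,3.4,4,5,6,7,7,7,7,7,7,7,7]}}

```text
time_s: 24.65
ee_pos: [615.0, 39.1, 178.9]
tcp_rot: [0.685, 0.729, -0.001, -0.001]
ft_force: [-0.9, -0.6, 0.3]
grip_width: 70.0
grasp_force: 0.0
```

Run:
```python
from h import *
np.set_printoptions(precision=1,suppress=True)
q=np.mean([arm.capture('scene')[0].astype(float) for _ in range(6)],0).astype(np.uint8);cv2.imwrite('pics/s9.png',q[:,:,::-1])
def reg(a,b,u0,u1,v0,v1,s=8):
    f=lambda n:cv2.cvtColor(cv2.imread(n),cv2.COLOR_BGR2GRAY).astype(np.float32)
    A=f(a)[v0-s:v1+s,u0-s:u1+s];t=f(b)[v0:v1,u0:u1]
    return np.array(cv2.phaseCorrelate(f(a)[v0:v1,u0:u1],f(b)[v0:v1,u0:u1],cv2.createHanningWindow((u1-u0,v1-v0),cv2.CV_32F)))
print('grip shift s7->s9',reg('pics/s7.png','pics/s9.png',312,340,262,298))
print('bed',reg('pics/s7.png','pics/s9.png',305,335,275,305))
# stem/knob bottom row: dark-to-light transitions along column of knob
K=np.array(w2px('scene',(614.5,39,108)))
for n in('scene0','s4','s9'):
    g=cv2.cvtColor(cv2.imread(f'pics/{n}.png'),cv2.COLOR_BGR2GRAY).astype(np.float32)
    u=int(round(K[0]));v=int(K[1]);print(n,u,v-6,g[v-6:v+8,u-3:u+4].mean(1))
# vials/carton
d=cv2.absdiff(cv2.imread('pics/s9.png'),cv2.imread('pics/scene0.png')).max(2)
print('vial/carton diff',[float(d[b].mean()) for b in(np.s_[285:320,362:390],np.s_[275:310,418:445],np.s_[345:400,360:425])])
print(arm.get_obs()['ft_force'],arm.get_obs()['time_s'])
```

```text
Traceback (most recent call last):
ValueError: setting an array element with a sequence. The requested array has an inhomogeneous shape after 1 dimensions. The detected shape was (2,) + inhomogeneous part.
```

Run:
```python
from h import *
np.set_printoptions(precision=0,suppress=True)
f=lambda n:cv2.cvtColor(cv2.imread(f'pics/{n}.png'),cv2.COLOR_BGR2GRAY).astype(np.float32)
print('grip shift',cv2.phaseCorrelate(f('s7')[262:298,312:340].copy(),f('s9')[262:298,312:340].copy(),cv2.createHanningWindow((28,36),cv2.CV_32F)))
K=np.array(w2px('scene',(614.5,39,108)));u=int(round(K[0]));v=int(K[1])
for n in('scene0','s4','s9'): print(n,v-8,f(n)[v-8:v+8,u-3:u+4].mean(1))
d=cv2.absdiff(cv2.imread('pics/s9.png'),cv2.imread('pics/scene0.png')).max(2)
print([float(d[b].mean()) for b in(np.s_[285:320,362:390],np.s_[275:310,418:445],np.s_[345:400,360:425])])
```

```text
grip shift ((0.007370407546995139, 0.10217683468493632), 0.8759267063604461)
scene0 235 [ 45.  44.  44.  44.  42.  41.  42.  47.  60.  77.  89.  95. 100. 119.
 153. 178.]
s4 235 [ 42.  40.  39.  40.  45.  63.  93. 121. 133. 127. 112. 101. 100. 119.
 154. 179.]
s9 235 [ 43.  42.  41.  40.  39.  42.  55.  82. 108. 118. 110. 101. 100. 119.
 154. 178.]
[0.9510204081632653, 0.9523809523809523, 0.9504895104895105]
```

```bash
python3 -c "
from cell import arm
print(arm.close_job())"
```

```text
the job is handed in; nothing more can be done
None
```

The job is handed in with the gauge line about 1 mm from the foot's front face, the foot down on the blade (gap about 5.9 mm by camera), the gripper clear, and no visible change at the vials or carton; the hand-in gave no verdict.

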